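# Uncover a junction box and scan the label inside

### The job

Unclip the cover of the small junction box by squeezing its two spring tabs together, lift it off and set it down right side up on the worktop clear of the box. Then pick up the hand scanner and aim it squarely at the centre of the bar label inside the box from about 9 cm away, holding it steady there for well over a second. Finally lay the scanner flat on its rubber-topped rest again; set things down rather than drop them, and do not disturb the loose cylinder, valve and relay near by.

Things in the scene. Friction and masses are not known exactly. Their poses are not given: they have to be found in the camera images.
- junction_box: Grey square box fixed to the worktop, 92 x 92 mm, rim 75 mm high, walls 5 mm, open on top under its cover. Origin: centre of its underside; z up; x roughly to the robot's right (place varies by 12 cm, yaw by 0.2 rad). Inside, a sloped plate carries the label, facing up and to the box's -x.
- label (a point): Centre of the white bar-code label (60 x 32 mm) on the sloped plate in the box, 30 mm below the rim, 10 mm to the box's +x of its centre. z axis: straight out of the label (35 degrees from vertical, leaning to the box's -x); y axis: along the label's 60 mm length, level, as the box's y. Hidden until the cover is off.
- cover: Grey plastic cover, clipped on the box: a plate 92 x 92 x 4 mm, about 0.12 kg. Origin: centre of the plate's underside (75 mm up on the box, 16 mm up when it stands on the worktop on its two 16 mm deep ribs, below its +y and -y sides). z up, axes as the box's while clipped in. It lifts straight up only with both tabs squeezed in.
- cover_grip (a point): Point midway between the tabs, 20 mm above the top of the cover's plate (24 mm above its origin); axes as the cover's. The two black upright tabs stand to its +x and -x: each 36 mm wide along y, 5 mm thick, tops 36 mm above the cover's origin, outer faces 58 mm apart. Squeeze them together along x here, by their outer faces, and keep squeezing while lifting.
- tab_front (a joint): Travel of the cover tab at -x (m): 0 out and locked, 0.007 fully in (44 mm over both tabs); from about 0.005 its hook is clear of the box. Spring: 3 N at first, 8 N fully in; springs out again when let go.
- tab_back (a joint): The same for the tab at +x of the cover.
- scanner: Hand scanner on its rest: black handle 110 mm long (85 mm behind to 25 mm ahead of the origin), 34 wide, 38 high, flat underneath, and a grey head 60 mm wide in front, bent 30 degrees down; 155 mm long in all, about 0.22 kg. Origin: on its underside; x forwards to the head (roughly to the robot's right), y across, z up. It reads by itself, no trigger.
- scanner_grip (a point): Middle of the scanner's handle near its balance point, 22 mm above the scanner's underside, 12 mm behind its origin; axes as the scanner's. Grip the 34 mm width along y; the wider head begins 33 mm ahead of this point.
- scan_window (a point): Centre of the window on the head's front face, 61 mm ahead of the scanner's origin, 18 mm above its underside. x: the reading beam, out of the window, 30 degrees below the scanner's forward axis; y as the scanner's. Reads when the beam passes within 18 mm along and 14 mm across of the label's centre, 50 to 130 mm away, within 0.3 rad of square to the label.
- rest_pad: Scanner rest: low aluminium block, 170 x 76 mm, 26 mm high, with a black rubber pad on top (164 x 70 mm), fixed to the worktop. Origin: centre of its underside; x along its length. The scanner lies on it at the start.
- cylinder_unit: Bystander: loose grey compact pneumatic cylinder, 36 x 76 x 54 mm, to the right of the box. Origin at the underside.
- valve: Bystander: loose solenoid valve, 22 x 91 x 48 mm, behind the rest between the terminals. Origin at the underside.
- relay: Bystander: loose plug-in relay, 29 x 21 x 40 mm, standing behind and left of the box. Origin at the underside.

How it is judged:
By the outcome, as a careful person would: the job done as asked, in the order asked, and still so for the second after the job is handed in, with the robot touching nothing.
It also fails if it takes over 59 s, if anything falls off the work surface, if the arm or the gripper's body presses on something with over 40 N, if the wrist force passes 120 N, or if a joint passes its speed limit or range.

### The arm

A 7-joint arm with a two-finger parallel gripper is mounted at the origin on a cart in front of the work surface, level with it; the furniture and walls round the work are solid. World frame = base frame: x ahead of the robot, y to its left, z up, the work surface at z = 0. Lengths are in m, angles in degrees, forces in N, time in s.
With the tool pointing down it reaches from about 0.425 to 0.875 m from the base axis. Payload 4.7 kg.
Tool frame: the origin (TCP) lies at the very end of the fingers, on their centre line; the grasp point (between the pads) lies 19 mm behind it; z points along the fingers, y is the line along which they close (so a half turn about z gives the same grasp; the last joint's range is limited). The gripper opens to 87 mm and grips with 3 to 60 N. Pads are 19 mm wide; open, the fingers measure 117 mm over their backs; the gripper's body (75 mm by 190 mm) begins 51 mm behind the grasp point.
Start: joints at [-76.541, 18.392, -4.016, 83.108, 1.295, 78.541, -3.26], TCP at [0.142, 0.634, 0.223] pointing down, gripper open.
Joint ranges: [-163.93, 163.93], [-17.29, 119.83], [-79.2, 71.16], [3.27, 140.29], [-89.18, 269.18], [5.43, 117.66], [-154.24, 154.24]. Speed limits (degrees/s): [147.25, 147.25, 180, 180, 180, 180, 180].

### API

Orientations are given as [roll, pitch, yaw] about the fixed x, y, z axes, in that order (R = Rz(yaw) Ry(pitch) Rx(roll)).
In Python, from cell import telemetry, cams, env gives the robot as it stands.
- The arm moves only by the tool arm_command, never from a script. Its argument "series" is text: rows parted by semicolons, each of 5 numbers parted by spaces: the shift along the tool's x, y, z in mm, then the turn about the tool's z in rad, then the closure in counts, from 0 (fully open) to 255 (shut). A call has 1 to 20 rows; each row shifts and turns the commanded pose from where the row before left it, along the tool's axes as they then stand; what a row does not reach is not made up. A row lasts 1/12 s, in which the tool goes at most 41.7 mm and 7.16 degrees, less where a joint would pass 70% of its speed; a pose out of reach is approached as far as the arm can. A call is refused whole if a number of a shift passes 41.7 or a number of a turn 0.125, either way. A call with a gripper value outside its range is refused whole. The fingers move at their own pace and stop on an object; "squeeze" is the grip in N (left out, the last holds). Time passes only in rows, so rows that do not move let the fingers close. It gives the time, the measured TCP pose, the force, the opening and the grip force at its end, in the units of the state.
- telemetry.get_obs(): the state, without advancing time (a new reading comes with each control period).
- cams.read_camera(name): name is "scene" or "side" or "wrist"; returns the picture (480x640x3 uint8, blue, green, red); there is no depth.
- cams.calibration(name): a dict with "K" (3x3 intrinsics, pixels), "origin" and "rotation" of the camera in the world; the wrist camera has in their place "hand_eye" (4x4, takes a point from camera to tool coordinates, whose origin is the TCP and whose axes are the flange's). Camera axes: x right, y down, z forward; pixel columns grow to the right and rows downward; lengths in m; the calibration is good to about 2 mm. A picture is of the moment at which its call begins: read the wrist's pose just before it. calibration takes no time and is no camera call.
- env.sign_off(): hands the job in; it is judged then, once.
The state is a dict: "time_s": time; "qpos": joint angles; "joint_velocities": joint speeds; "effort": joint torques, N m; "tool_pos": TCP position; "tool_rot": TCP orientation; "force": force on the tool from outside, world axes, zero at the start; "wrist_torque": the same for the moment, N m; "grip_width": finger opening in m; "grasp_force": force on a finger pad.
Only numpy, scipy, OpenCV 4.12 (cv2) and the standard library are available. Lean on these libraries where they do the work, as an engineer would, in place of code of your own. Each camera call takes 0.05 s, during which the arm holds its last target. There are 200 camera calls.

## Working session

There is one attempt and no reset: what is moved stays moved. The work goes in short steps, Python scripts to look and compute and a tool call to move; the robot and the scene stay as the last step left them, time stands still between calls to the robot, and variables do not carry over. Pictures are saved under pics/ and viewed, at most 10 in all, crops included, and the job is handed in when it is done.

Besides the shell and the picture viewer there is one more tool, called after "Emit:" in YAML: its name, and indented under it one key for each argument. arm_command: Moves the arm, as the interface text tells. Its arguments: {"type":"object","properties":{"series":{"type":"string"},"squeeze":{"type":"number"}},"required":["series"]}

```bash
mkdir -p pics; ls; python3 - <<'E'
from cell import telemetry, cams, env
import cv2,json
o=telemetry.get_obs(); print(o)
for n in ("scene","side","wrist"):
    cv2.imwrite(f"pics/{n}0.png",cams.read_camera(n)); print(n,cams.calibration(n))
E
```

```text
pics
{'time_s': 0.0, 'qpos': array([-76.54300273,  18.4384038 ,  -4.01501637,  83.17385876,
         1.29530892,  78.54149002,  -3.25790125]), 'joint_velocities': array([-0.04409759,  0.01778566, -0.11814932, -0.03523824, -0.11556615,
        0.00952679, -0.02070788]), 'effort': array([ 8.70666304e-05, -4.91297829e+01, -4.03886363e-01, -3.12516582e+01,
       -6.38398854e-02,  4.42670239e-02,  2.04113871e-04]), 'tool_pos': array([0.14227384, 0.6336746 , 0.22147803]), 'tool_rot': array([-1.79891505e+02,  6.21902967e-03,  1.67354407e+02]), 'force': array([ 0.25080037, -0.24169686,  0.24912272]), 'wrist_torque': array([0.00912708, 0.03627423, 0.0175261 ]), 'grasp_force': 0.0, 'grip_width': 0.08741219050358595}
scene {'K': array([[462.74772775,   0.        , 315.27601214],
       [  0.        , 462.74772775, 247.20887958],
       [  0.        ,   0.        ,   1.        ]]), 'origin': array([ 0.12991782, -0.70860766,  0.72784349]), 'rotation': array([-1.31431428e+02,  1.31137089e-01, -2.73751373e+01])}
side {'K': array([[440.40099974,   0.        , 318.51956549],
       [  0.        , 440.40099974, 233.14734412],
       [  0.        ,   0.        ,   1.        ]]), 'origin': array([ 0.0801269 , -0.95102011,  0.65317094]), 'rotation': array([-121.0515    ,    0.28979943,  -22.75450746])}
wrist {'K': array([[398.53638617,   0.        , 317.02928343],
       [  0.        , 398.53638617, 238.45739935],
       [  0.        ,   0.        ,   1.        ]]), 'hand_eye': array([[-2.20195573e-04, -9.55726678e-01, -2.94255788e-01,
         8.17217135e-02],
       [ 9.99999032e-01,  1.93786972e-04, -1.37772223e-03,
        -7.86046258e-04],
       [ 1.37374882e-03, -2.94255806e-01,  9.55725710e-01,
        -1.62132788e-01],
       [ 0.00000000e+00,  0.00000000e+00,  0.00000000e+00,
         1.00000000e+00]])}
```

View pics/scene0.png

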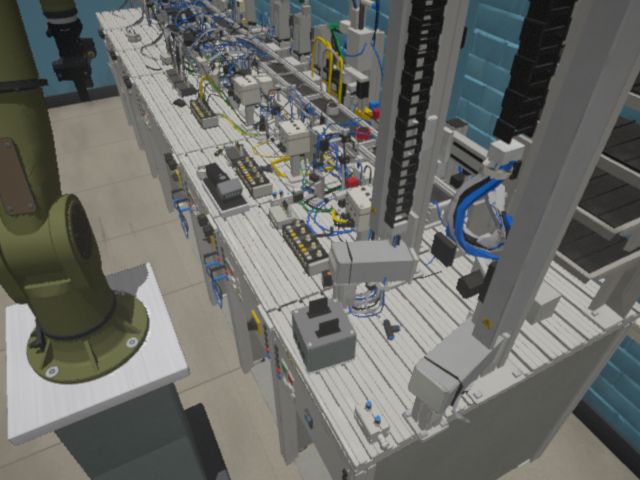

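View pics/side0.png

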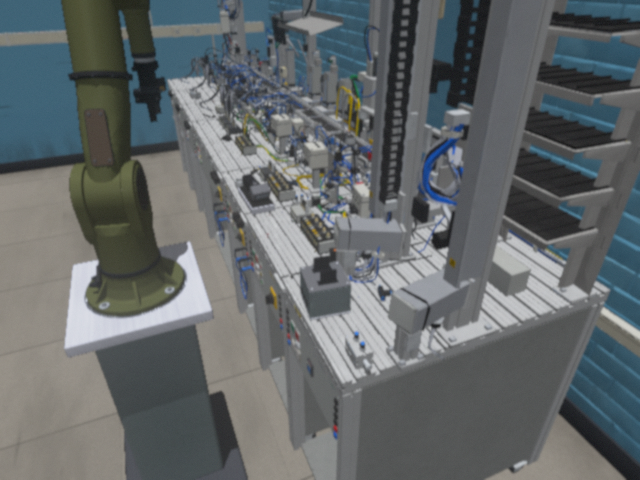

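The scene view shows the box with its cover near (323,335) and the scanner on its rest near (222,185). A grey overhanging housing stands at (370,262), just beyond the box, and a clamp at (445,370).

```bash
cat > h.py <<'E'
import numpy as np, cv2
from scipy.spatial.transform import Rotation as R
from cell import telemetry, cams, env
def rpy(a): return R.from_euler('xyz',a,degrees=True).as_matrix()
def pose(o=None):
    o=o or telemetry.get_obs(); T=np.eye(4); T[:3,:3]=rpy(o['tool_rot']); T[:3,3]=o['tool_pos']; return T
def cam(n,T=None):
    c=cams.calibration(n)
    if n=='wrist':
        M=(pose() if T is None else T)@c['hand_eye']; return c['K'],M[:3,:3],M[:3,3]
    return c['K'],rpy(c['rotation']),np.array(c['origin'])
def ray(C,px,z):
    K,Rm,o=C; d=Rm@np.linalg.solve(K,[px[0],px[1],1]); return o+d*(z-o[2])/d[2]
def proj(C,p):
    K,Rm,o=C; q=K@(Rm.T@(np.array(p)-o)); return q[:2]/q[2]
E
python3 - <<'E'
from h import *
im=cv2.imread('pics/scene0.png')
cv2.imwrite('pics/c1.png',cv2.resize(im[170:390,160:450],None,fx=2.7,fy=2.7,interpolation=cv2.INTER_CUBIC))
C=cam('scene')
for n,p,z in [('box',(323,325),.075),('scan',(222,185),.05),('lab',(370,410),0),('ovh',(370,262),.15)]: print(n,ray(C,p,z).round(3))
E
```

```text
box [ 0.384 -0.244  0.075]
scan [0.378 0.305 0.05 ]
lab [ 0.398 -0.39   0.   ]
ovh [ 0.499 -0.209  0.15 ]
```

View pics/c1.png

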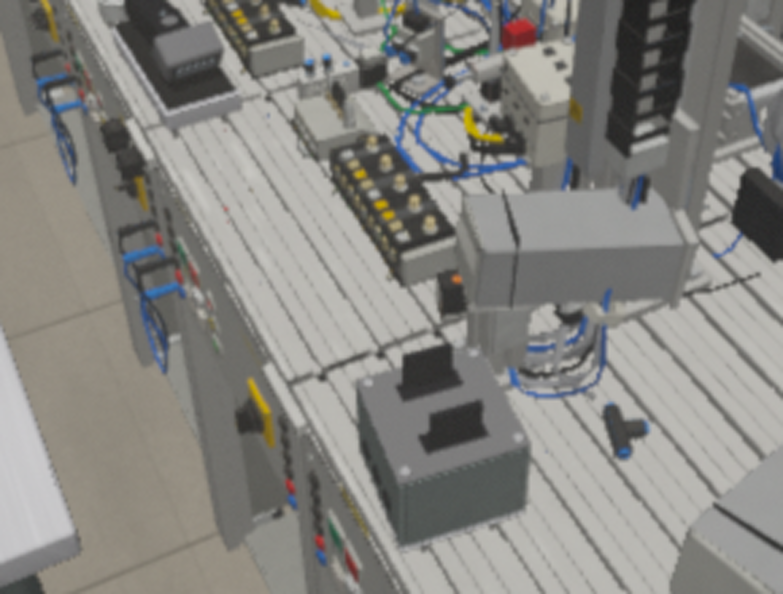

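View pics/wrist0.png

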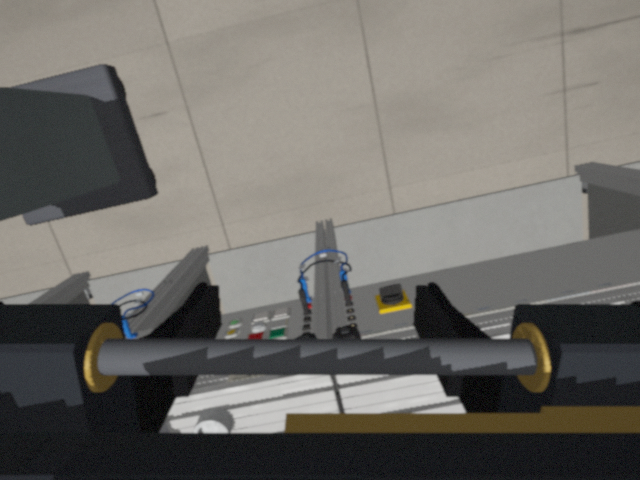

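The crop shows the box cover's top corners near crop (358,382), (402,480), (527,440) and (470,347), with the two black tabs on it. The relay is at (455,290), the valve at (330,115) and the scanner at (190,50) on its rest. The wrist view shows only the floor and the bench edge.

```bash
python3 - <<'E'
from h import *
C=cam('scene');S=cam('side')
f=lambda p:(p[0]/2.7+160,p[1]/2.7+170)
q=[ray(C,f(p),.079)[:2] for p in [(358,382),(402,480),(527,440),(470,347)]]
print(np.round(q,3), np.mean(q,0))
for a,z in [((455,305),0),((330,140),.02),((210,105),.026),((120,30),.026),((160,118),.026),((243,95),.026),((400,280),0),((335,165),.05)]: print(a,ray(C,f(a),z).round(3))
P=lambda c:c[0]@np.c_[c[1].T,-c[1].T@c[2]]
for a,b in [((334,281),(337,248)),((332,242),(335,217)),((415,240),(404,219)),((346,250),(350,221))]:
    X=cv2.triangulatePoints(P(C),P(S),np.array(a,float),np.array(b,float)); X=X[:3]/X[3]; print(X.T.round(3),proj(S,X[:,0]).round(1))
im=cv2.imread('pics/side0.png')
cv2.imwrite('pics/c2.png',cv2.resize(im[170:390,230:500],None,fx=2.7,fy=2.7,interpolation=cv2.INTER_CUBIC))
E
```

```text
[[ 0.348 -0.194]
 [ 0.338 -0.28 ]
 [ 0.424 -0.289]
 [ 0.431 -0.201]] [ 0.38534427 -0.2408264 ]
(455, 305) [ 0.479 -0.094  0.   ]
(330, 140) [0.468 0.126 0.02 ]
(210, 105) [0.388 0.219 0.026]
(120, 30) [0.351 0.381 0.026]
(160, 118) [0.34  0.222 0.026]
(243, 95) [0.421 0.22  0.026]
(400, 280) [ 0.452 -0.048  0.   ]
(335, 165) [0.444 0.057 0.05 ]
[[ 0.447 -0.175  0.096]] [336.1 248.2]
[[ 0.464 -0.13   0.152]] [335. 217.]
[[ 0.613 -0.192  0.145]] [403.8 219.1]
[[ 0.48  -0.164  0.154]] [347.7 221.6]
```

View pics/c2.png

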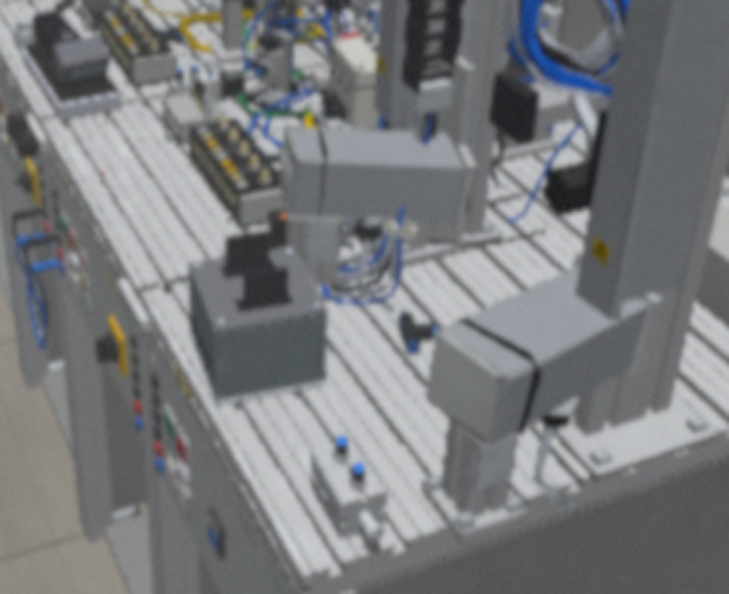

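The side crop confirms the layout: the box with its tabs is left of the grey housing, whose top is at z≈0.15 and which lies just beyond and left of the box. The cylinder with blue fittings is at crop (345,480), and a clamp stands right of the box. Moving over now.

Emit:
arm_command:
  series: "0 0 0 -0.116 0; -30 -20.4 -6 0 0; -30 -20.4 -6 0 0; -30 -20.4 -6 0 0; -30 -20.4 -6 0 0; -30 -20.4 -6 0 0; -30 -20.4 -6 0 0; -30 -20.4 -6 0 0; -30 -20.4 -6 0 0; -30 -20.4 -6 0 0; -30 -20.4 -6 0 0; -9 -37 0 0 0; -9 -37 0 0 0; -9 -37 0 0 0; -9 -37 0 0 0; -9 -37 0 0 0; -9 -37 0 0 0; -9 -37 0 0 0"

```text
time_s: 1.65
tool_pos: [0.4547, 0.1338, 0.2825]
tool_rot: [180.0, -0.0, 174.0]
force: [0.9, 0.0, 0.5]
grip_width: 0.087
grasp_force: 0.0
```

Emit:
arm_command:
  series: "-9 -37 0 0 0; -9 -37 0 0 0; -9 -37 0 0 0; -9 -37 0 0 0; -9 -37 0 0 0; -6 -37 0 0 0; -6 -37 0 0 0; -6 -37 0 0 0; -6 -37 0 0 0; -6 -37 0 0 0; 0 0 0 0 0"

```text
time_s: 2.57
tool_pos: [0.4885, -0.2488, 0.2827]
tool_rot: [-179.7, 0.0, 173.4]
force: [-1.1, 0.4, 0.3]
grip_width: 0.0872
grasp_force: 0.0
```

```bash
python3 - <<'E'
from h import *
T=pose(); im=cams.read_camera('wrist'); cv2.imwrite('pics/w1.png',im); np.save('w1.npy',T)
print(telemetry.get_obs()['time_s'],T.round(4))
C=cam('scene')
f=lambda p:(p[0]/2.7+160,p[1]/2.7+170)
for n,a,z in [('edge',(290,375),0),('Tfit',(625,455),0),('termFR',(408,280),0)]: print(n,ray(C,f(a),z).round(3))
S=cam('side'); g=lambda p:(p[0]/2.7+230,p[1]/2.7+170)
for a in [(318,495),(350,530),(385,500),(455,500),(540,480)]: print(a,ray(S,g(a),0).round(3))
E
```

```text
2.6167 [[-9.933e-01  1.158e-01 -6.000e-04  4.885e-01]
 [ 1.158e-01  9.933e-01 -5.600e-03 -2.488e-01]
 [-0.000e+00 -5.600e-03 -1.000e+00  2.827e-01]
 [ 0.000e+00  0.000e+00  0.000e+00  1.000e+00]]
edge [ 0.331 -0.101 -0.   ]
Tfit [ 0.516 -0.282 -0.   ]
termFR [ 0.458 -0.051  0.   ]
(318, 495) [ 0.372 -0.397  0.   ]
(350, 530) [ 0.378 -0.436  0.   ]
(385, 500) [ 0.414 -0.421  0.   ]
(455, 500) [ 0.461 -0.44   0.   ]
(540, 480) [ 0.53  -0.448  0.   ]
```

View pics/w1.png

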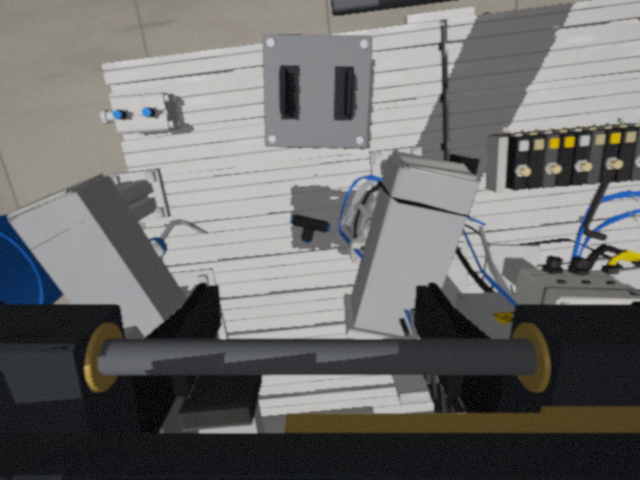

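The wrist view shows the cover from (264,35) to (371,148) with its tabs at (289,92) and (344,92). The relay is at (463,165), the cylinder at (150,113), the T-fitting at (311,226) and the terminal strip from (490,135) on.

```bash
python3 - <<'E'
from h import *
T=np.load('w1.npy'); C=cam('wrist',T); im=cv2.imread('pics/w1.png')
# tabs tops: dark blobs in the cover
g=im.max(2); m=np.zeros_like(g); m[45:140,272:364]=(g[45:140,272:364]<50)*255
c,_=cv2.findContours(m,cv2.RETR_EXTERNAL,cv2.CHAIN_APPROX_NONE)
for k in c:
    if cv2.contourArea(k)>100: print(cv2.boundingRect(k))
q=[ray(C,p,.079)[:2] for p in [(264,35),(371,35),(371,149),(264,149)]]; q=np.array(q)
print(q.round(4),q.mean(0)); 
for a,b in [(0,1),(3,2),(1,2),(0,3)]: d=q[b]-q[a]; print(np.linalg.norm(d).round(4),np.degrees(np.arctan2(d[1],d[0])).round(2))
for n,p,z in [('term',(490,190),0),('termtop',(497,137),.05),('relay',(463,180),0),('housing front',(395,150),.15),('hfr',(478,160),.15),('hfr2',(385,205),.15),('hfoot',(385,150),0),('cylR',(180,132),0),('cylL',(113,135),0)]: print(n,ray(C,p,z).round(3))
E
```

```text
(337, 68, 17, 51)
(281, 67, 16, 51)
[[ 0.3381 -0.278 ]
 [ 0.3485 -0.1898]
 [ 0.4409 -0.1969]
 [ 0.4298 -0.2924]] [ 0.38932156 -0.2392703 ]
0.0888 83.27
0.0961 83.37
0.0926 -4.38
0.0928 -8.9
term [ 0.508 -0.059  0.   ]
termtop [ 0.446 -0.073  0.05 ]
relay [ 0.494 -0.089  0.   ]
housing front [ 0.437 -0.188  0.15 ]
hfr [ 0.451 -0.128  0.15 ]
hfr2 [ 0.477 -0.198  0.15 ]
hfoot [ 0.451 -0.173  0.   ]
cylR [ 0.406 -0.391  0.   ]
cylL [ 0.401 -0.464  0.   ]
```

```bash
python3 - <<'E'
from h import *
T=np.load('w1.npy'); C=cam('wrist',T)
a=ray(C,(281,92.5),.111);b=ray(C,(353.5,92.5),.111); print(a,b,(a+b)/2,np.linalg.norm(a-b))
e=T[:3,:3].T@((a+b)/2-T[:3,3]); print('tool axes',e)
E
```

```text
[ 0.38625554 -0.26764217  0.111     ] [ 0.39289911 -0.21092627  0.111     ] [ 0.38957733 -0.23928422  0.111     ] 0.057103681143770874
tool axes [ 0.09935649 -0.00101146  0.17169141]
```

Emit:
arm_command:
  series: "35 -1 0 0 0; 35 -1 0 0 0; 35 -1 0 0 0; 0 0 30 0 0; 0 0 40 0 0; 0 0 40 0 0; 0 0 40 0 0; 0 0 0 0 0"

```text
time_s: 3.28
tool_pos: [0.3811, -0.2283, 0.1263]
tool_rot: [179.8, -0.7, 174.1]
force: [-1.2, 1.6, -0.3]
grip_width: 0.0868
grasp_force: 0.0
```

Emit:
arm_command:
  series: "0 0 0 0 0; 0 0 0 0 0"

```text
time_s: 3.45
tool_pos: [0.3875, -0.232, 0.1343]
tool_rot: [-180.0, 0.1, 174.1]
force: [0.4, -0.1, 0.9]
grip_width: 0.0871
grasp_force: 0.0
```

```bash
python3 - <<'E'
from h import *
T=pose(); p=np.array([.3876,-.2393,.084]); print(telemetry.get_obs()['tool_pos'],telemetry.get_obs()['tool_rot'],T[:3,:3].T@(p-T[:3,3]))
im=cams.read_camera('wrist'); cv2.imwrite('pics/w2.png',im)
E
```

```text
[ 0.38748169 -0.23196267  0.13434656] [-1.79973099e+02  1.19363791e-01  1.74054486e+02] [-0.0007728  -0.00726197  0.05035169]
```

Emit:
arm_command:
  series: "-1 -7 0 0 0; 0 0 20 0 0; 0 0 20 0 0; 0 0 10 0 0; 0 0 0 0 0; 0 0 0 0 50; 0 0 0 0 50; 0 0 0 0 50; 0 0 0 0 50"
  squeeze: 30

```text
time_s: 4.25
tool_pos: [0.3872, -0.2393, 0.0835]
tool_rot: [180.0, 0.1, 174.0]
force: [0.1, 0.3, -0.8]
grip_width: 0.0722
grasp_force: 0.0
```

Emit:
arm_command:
  series: "0 0 0 0 80; 0 0 0 0 84; 0 0 0 0 88; 0 0 0 0 88; 0 0 0 0 88"

```text
time_s: 4.67
tool_pos: [0.3864, -0.239, 0.0827]
tool_rot: [180.0, 0.0, 174.0]
force: [-0.9, 1.1, -0.0]
grip_width: 0.0575
grasp_force: 3.1
```

Emit:
arm_command:
  series: "0 0 0 0 110; 0 0 0 0 125; 0 0 0 0 140; 0 0 0 0 140; 0 0 0 0 140; 0 0 0 0 140"
  squeeze: 30

```text
time_s: 5.17
tool_pos: [0.3865, -0.239, 0.0829]
tool_rot: [180.0, -0.0, 174.0]
force: [-1.3, 1.5, 5.5]
grip_width: 0.0434
grasp_force: 30.0
```

Both tabs are fully in (≈44 mm). Lift slowly.

Emit:
arm_command:
  series: "0 0 -4 0 140; 0 0 -6 0 140; 0 0 -10 0 140; 0 0 -20 0 140; 0 0 -30 0 140; 0 0 -35 0 140; 0 0 -20 0 140; 0 0 0 0 140"

```text
time_s: 5.83
tool_pos: [0.3891, -0.2406, 0.2128]
tool_rot: [-180.0, 0.5, 174.0]
force: [1.0, -0.8, -2.2]
grip_width: 0.043
grasp_force: 30.0
```

```bash
python3 - <<'E'
from h import *
im=cams.read_camera('scene'); cv2.imwrite('pics/s3.png',cv2.resize(im[170:390,160:450],None,fx=2.7,fy=2.7,interpolation=cv2.INTER_CUBIC))
E
```

```text
(no output)
```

View pics/s3.png

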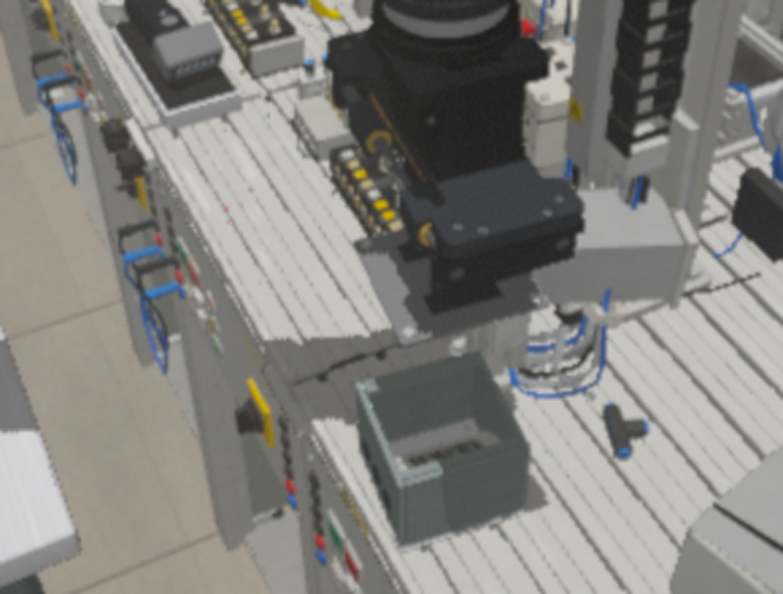

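The crop shows the cover hanging in the gripper and the box open with the label inside at crop (440,450). The bystanders are untouched.

Emit:
arm_command:
  series: "-4 18 0 0 140; -6 32 0 0 140; -6 32 0 0 140; -6 32 0 0 140; -6 32 0 0 140; -6 32 0 0 140; 5 32 0 0 140; 11 31 0 0 140; 11 31 0 0 140; 11 31 0 0 140; 12 31 0 0 140; 12 31 0 0 140; 8 15 0 0 140; 0 0 0 0 140; 0 0 0 0 140; 0 0 0 0 140"

```text
time_s: 7.22
tool_pos: [0.3901, 0.1414, 0.2067]
tool_rot: [-179.9, -0.1, 173.9]
force: [1.7, -0.2, -1.4]
grip_width: 0.0433
grasp_force: 30.0
```

```bash
python3 - <<'E'
from h import *
T=pose();print(T[:3,3],telemetry.get_obs()['qpos'].round(1))
C=cam('scene')
f=lambda p:(p[0]/2.7+160,p[1]/2.7+170)
for n,a,z in [('edge',(155,130),0),('edge2',(215,235),0),('valveFL',(297,132),0),('valveFR',(330,155),0),('termL',(335,185),0),('restR',(165,125),0),('restF',(243,105),0),('leftcol',(255,70),0)]: print(n,ray(C,f(a),z).round(3))
im=cams.read_camera('wrist'); cv2.imwrite('pics/w4.png',im); np.save('w4.npy',T)
E
```

```text
[0.39014234 0.14136307 0.20672229] [-39.7 -10.9  14.3 115.6   2.8  75.1  57.5]
edge [0.337 0.24  0.   ]
edge2 [0.336 0.075 0.   ]
valveFL [0.455 0.175 0.   ]
valveFR [0.469 0.129 0.   ]
termL [0.455 0.088 0.   ]
restR [0.348 0.243 0.   ]
restF [0.426 0.239 0.   ]
leftcol [0.458 0.288 0.   ]
```

View pics/w4.png

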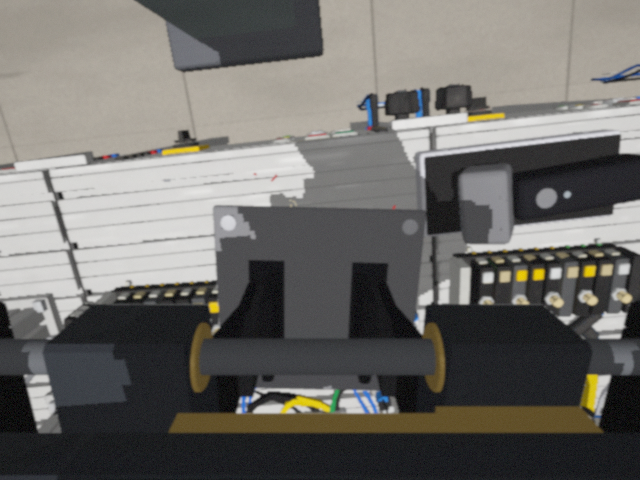

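The wrist view shows the held cover from (215,207), a clear strip of worktop below it between the two terminal strips, and the scanner on its rest at (420–640,140–240). The head faces the cover.

Emit:
arm_command:
  series: "-7 -20 0 0 140; 0 0 20 0 140; 0 0 35 0 140; 0 0 35 0 140; 0 0 35 0 140; 0 0 25 0 140; 0 0 15 0 140; 0 0 6 0 140; 0 0 0 0 140; 0 0 0 0 140"

```text
time_s: 8.1
tool_pos: [0.3959, 0.1215, 0.0371]
tool_rot: [180.0, 0.0, 173.9]
force: [-0.1, -0.1, -0.8]
grip_width: 0.0432
grasp_force: 30.0
```

Emit:
arm_command:
  series: "0 0 5 0 140; 0 0 3 0 140; 0 0 2 0 140; 0 0 1.5 0 140; 0 0 1 0 140; 0 0 0 0 140"

```text
time_s: 8.6
tool_pos: [0.3952, 0.122, 0.024]
tool_rot: [180.0, 0.0, 174.0]
force: [0.5, 0.3, -0.6]
grip_width: 0.0432
grasp_force: 30.0
```

Emit:
arm_command:
  series: "0 0 1 0 140; 0 0 1 0 140; 0 0 0 0 140"

```text
time_s: 8.85
tool_pos: [0.3954, 0.122, 0.0237]
tool_rot: [180.0, -0.1, 174.0]
force: [-5.8, -2.0, 14.4]
grip_width: 0.0432
grasp_force: 30.0
```

Emit:
arm_command:
  series: "0 0 -1.5 0 140; 0 0 0 0 120; 0 0 0 0 105; 0 0 0 0 90; 0 0 0 0 70; 0 0 0 0 40; 0 0 0 0 0; 0 0 0 0 0; 0 0 0 0 0; 0 0 -10 0 0; 0 0 -30 0 0; 0 0 -40 0 0; 0 0 -40 0 0; 0 0 -40 0 0; 0 0 -10 0 0; 0 0 0 0 0"

```text
time_s: 10.18
tool_pos: [0.3976, 0.1229, 0.198]
tool_rot: [179.7, 0.4, 174.0]
force: [0.1, 0.6, -1.2]
grip_width: 0.0869
grasp_force: 0.0
```

Emit:
arm_command:
  series: "-8 20 -5 0 0; -12 30 -8 0 0; -12 30 -8 0 0; -12 30 -8 0 0; -12 30 -8 0 0; -10 30 -8 0 0; -7 17 0 0 0; 0 0 0 0 0; 0 0 0 0 0; 0 0 0 0 0; 0 0 0 0 0"

```text
time_s: 11.1
tool_pos: [0.487, 0.2987, 0.2379]
tool_rot: [-179.9, -0.1, 173.9]
force: [0.2, -0.4, -0.8]
grip_width: 0.0871
grasp_force: 0.0
```

```bash
python3 - <<'E'
from h import *
T=pose(); im=cams.read_camera('wrist'); cv2.imwrite('pics/w5.png',im); np.save('w5.npy',T); print(T.round(4))
E
```

```text
[[-0.9944  0.1061 -0.0011  0.487 ]
 [ 0.1061  0.9944 -0.0011  0.2987]
 [ 0.001  -0.0013 -1.      0.2379]
 [ 0.      0.      0.      1.    ]]
```

View pics/w5.png

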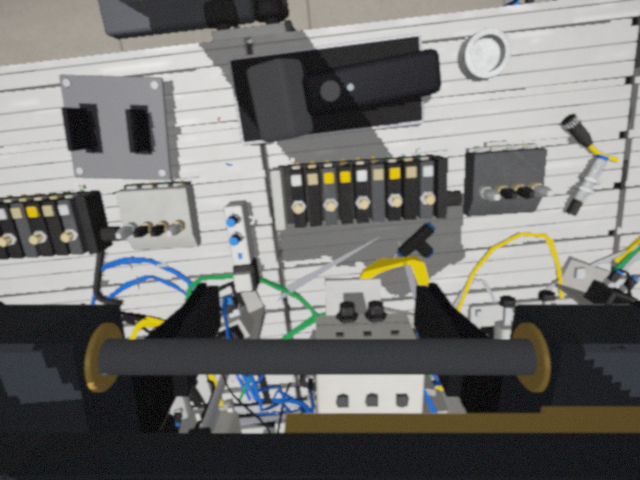

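The wrist view shows the cover standing right side up at (60–172,75–180). The scanner lies on its rest with its head at (250–308,58–137) and its handle running to (440,70). The valve is at (237,250) behind.

```bash
python3 - <<'E'
from h import *
im=cv2.imread('pics/w5.png'); g=im.max(2)
for c in (325,345,370,395,412,425,432): print(c,list(map(int,g[36:136:2,c])))
for r in (65,75,85): print(r,list(map(int,g[r,414:450:2])))
E
```

```text
325 [184, 214, 217, 218, 210, 207, 143, 45, 47, 43, 48, 45, 33, 24, 27, 24, 30, 22, 29, 29, 28, 35, 36, 65, 80, 80, 80, 79, 80, 79, 81, 74, 47, 32, 29, 17, 22, 22, 18, 26, 24, 15, 25, 29, 27, 29, 27, 36, 87, 118]
345 [215, 217, 215, 204, 203, 100, 47, 46, 46, 47, 45, 51, 46, 47, 44, 33, 45, 52, 57, 59, 55, 55, 61, 58, 62, 64, 44, 32, 29, 31, 25, 25, 28, 30, 26, 28, 16, 19, 27, 30, 24, 25, 23, 27, 26, 24, 39, 99, 116, 118]
370 [213, 208, 208, 149, 49, 50, 36, 39, 48, 45, 49, 46, 36, 36, 51, 53, 59, 57, 55, 56, 55, 55, 56, 58, 54, 54, 51, 55, 55, 54, 49, 53, 41, 39, 30, 26, 26, 36, 48, 47, 48, 50, 39, 45, 36, 76, 118, 114, 120, 118]
395 [205, 190, 70, 45, 46, 47, 42, 49, 47, 40, 39, 40, 50, 53, 56, 56, 52, 51, 49, 50, 51, 50, 49, 51, 51, 54, 49, 49, 49, 44, 38, 31, 32, 27, 28, 38, 47, 45, 48, 49, 43, 47, 53, 55, 147, 170, 167, 213, 216, 214]
412 [170, 59, 45, 49, 48, 46, 49, 43, 36, 38, 39, 45, 50, 53, 52, 55, 51, 51, 49, 49, 50, 46, 46, 48, 48, 45, 52, 46, 39, 33, 25, 24, 29, 39, 43, 45, 49, 47, 47, 51, 43, 50, 80, 189, 173, 162, 209, 212, 213, 213]
425 [213, 212, 174, 128, 201, 215, 193, 74, 40, 44, 49, 49, 51, 48, 50, 51, 50, 47, 54, 55, 44, 50, 50, 49, 50, 47, 40, 41, 33, 28, 92, 112, 118, 149, 200, 201, 200, 206, 207, 205, 208, 209, 192, 186, 214, 213, 213, 212, 212, 213]
432 [213, 203, 139, 163, 211, 212, 183, 66, 45, 49, 52, 49, 51, 46, 50, 48, 48, 49, 46, 47, 45, 48, 50, 47, 53, 42, 40, 27, 57, 165, 193, 179, 212, 214, 212, 201, 211, 212, 212, 212, 214, 212, 174, 202, 212, 212, 211, 212, 214, 212]
65 [49, 51, 51, 53, 47, 51, 53, 49, 48, 50, 47, 42, 68, 171, 205, 209, 210, 210]
75 [50, 46, 52, 49, 52, 48, 47, 54, 47, 45, 49, 42, 40, 132, 206, 214, 215, 214]
85 [48, 48, 46, 50, 43, 49, 47, 44, 51, 44, 45, 43, 39, 119, 208, 221, 219, 217]
```

```bash
python3 - <<'E'
from h import *
T=np.load('w5.npy'); C=cam('wrist',T)
p=[ray(C,q,.062)[:2] for q in [(345,85.5),(370,80.5),(395,76),(412,72.5),(425,69)]]; p=np.array(p)
vx,vy,x0,y0=cv2.fitLine(p.astype(np.float32),cv2.DIST_L2,0,1e-4,1e-4).ravel()
d=np.array([vx,vy]); d*=-np.sign(d[1]); print('fwd',d,np.degrees(np.arctan2(d[1],d[0])))
tail=ray(C,(440,68),.045)[:2]; c=np.array([x0,y0]); t=c+d*((tail-c)@d); print('tail',t,'origin',t+.085*d,'grip-12',t+.073*d,'grip-45',t+.040*d)
for q in [(240,140),(232,62),(422,122),(415,38)]: print(ray(C,q,.026).round(4))
h=ray(C,(250,100),.05)[:2]; print('headfront',(h-t)@d)
g=t+.043*d; th=np.arctan2(d[1],d[0]); 
# tool y must be across d: tool y angle = th-90 or +90 ; yaw = angle+90
print('yaw options',np.degrees(th),np.degrees(th)+180)
print('offset tool axes to grip',T[:3,:3].T@(np.r_[g,.048-.019]-T[:3,3]))
E
```

```text
fwd [ 0.0802398  -0.99677557] -85.397644
tail [0.3784716  0.41066633] origin [0.38529198 0.32594041] grip-12 [0.3843291  0.33790172] grip-45 [0.38168119 0.37079531]
[0.4188 0.2338 0.026 ]
[0.3532 0.2376 0.026 ]
[0.4206 0.3994 0.026 ]
[0.3513 0.3955 0.026 ]
headfront 0.15884323538076273
yaw options -85.397644 94.602356
offset tool axes to grip [0.11160345 0.05778806 0.20893786]
```

Emit:
arm_command:
  series: "0 0 0 0.125 0; 0 0 0 0.125 0; 0 0 0 0.125 0; 0 0 0 0.125 0; 0 0 0 0.125 0; 0 0 0 0.125 0; 0 0 0 0.125 0; 0 0 0 0.125 0; 0 0 0 0.125 0; 0 0 0 0.125 0; 0 0 0 0.125 0; 15 -20 0 0.011 0; 25 -32 20 0 0; 23 -30 20 0 0; 14 -17 30 0 0; 0 0 30 0 0; 0 0 20 0 0; 0 0 0 0 0; 0 0 0 0 0; 0 0 0 0 0"

```text
time_s: 12.82
tool_pos: [0.387, 0.3667, 0.1224]
tool_rot: [179.9, -0.1, 94.5]
force: [0.3, -0.1, -0.4]
grip_width: 0.0872
grasp_force: 0.0
```

```bash
python3 - <<'E'
from h import *
T=pose(); o=telemetry.get_obs(); print(o['qpos'].round(1),o['tool_rot'],T[:3,3])
print(T[:3,:3].T@(np.array([.3819,.3678,.032])-T[:3,3]))
E
```

```text
[-56.8   8.3  11.4 107.5  -1.8  64.3 -40.2] [ 1.79894235e+02 -1.00820248e-01  9.45067583e+01] [0.38702099 0.36673162 0.12235309]
[ 0.00130847 -0.00518799  0.09034611]
```

Emit:
arm_command:
  series: "1 -5 20 0 0; 0 0 30 0 0; 0 0 25 0 0; 0 0 12 0 0; 0 0 3 0 60; 0 0 0 0 100; 0 0 0 0 130; 0 0 0 0 150; 0 0 0 0 165; 0 0 0 0 170; 0 0 0 0 170; 0 0 0 0 170; 0 0 0 0 170"
  squeeze: 3

```text
time_s: 13.9
tool_pos: [0.3813, 0.3675, 0.031]
tool_rot: [179.9, -0.0, 94.6]
force: [0.9, 0.5, 0.9]
grip_width: 0.0352
grasp_force: 0.5
```

Emit:
arm_command:
  series: "0 0 0 0 200; 0 0 0 0 200; 0 0 0 0 200"
  squeeze: 4

```text
time_s: 14.15
tool_pos: [0.3813, 0.3675, 0.031]
tool_rot: [179.9, -0.0, 94.6]
force: [2.6, 1.4, 0.9]
grip_width: 0.0349
grasp_force: 4.0
```

```bash
python3 - <<'E'
from h import *
T=pose(); im=cams.read_camera('wrist'); cv2.imwrite('pics/w6.png',im); np.save('w6.npy',T)
C=cam('wrist',T); g=T[:3,3]+np.array([0,0,.019]); f=np.array([.0802,-.9968,0]); z=np.array([0,0,1.])
for ph in (0,10,20,25,30):
    c,s=np.cos(np.radians(ph)),np.sin(np.radians(ph)); P=lambda x,h: g+f*(x*c+h*s)+z*(-x*s+h*c)
    print(ph,'tail top',proj(C,P(-43,13)/1 if 0 else P(-.043,.013)).round(),'tail bot',proj(C,P(-.043,-.025)).round())
cap=im.max(2); print(list(map(int,cap[100:420:8,317])))
E
```

```text
0 tail top [320. 231.] tail bot [319. 206.]
10 tail top [320. 246.] tail bot [319. 202.]
20 tail top [320. 265.] tail bot [319. 200.]
25 tail top [320. 276.] tail bot [319. 201.]
30 tail top [320. 288.] tail bot [320. 203.]
[238, 238, 241, 192, 136, 125, 127, 127, 128, 126, 125, 129, 126, 126, 119, 60, 20, 27, 21, 27, 28, 21, 21, 24, 28, 17, 32, 22, 26, 24, 58, 63, 70, 65, 63, 19, 27, 24, 28, 49]
```

Emit:
arm_command:
  series: "-1 0 -4 0 200; -1.5 0 -4 0 200; -1.6 0 -3.9 0 200; -1.6 0 -3.8 0 200; -1.9 0 -3.7 0 200; -2 0 -3.6 0 200; -2.2 0 -3.6 0 200; -2.3 0 -3.5 0 200; -2.5 0 -3.3 0 200; -2.6 0 -3.2 0 200; 0 0 0 0 200; 0 0 0 0 200"

```text
time_s: 15.2
tool_pos: [0.3826, 0.3479, 0.0676]
tool_rot: [180.0, -0.0, 94.6]
force: [0.1, 0.3, -1.4]
grip_width: 0.034
grasp_force: 4.0
```

```bash
python3 - <<'E'
from h import *
T=pose(); im=cams.read_camera('wrist'); cv2.imwrite('pics/w7.png',im); np.save('w7.npy',T)
s=cams.read_camera('scene'); cv2.imwrite('pics/s7.png',s)
a=cv2.imread('pics/w6.png')[120:420,180:460]; b=im[120:420,180:460]; c=cv2.resize(s[140:240,180:270],(450,500),interpolation=cv2.INTER_CUBIC)
ab=np.hstack([a,b]); c2=cv2.resize(c,(270,300)); both=np.hstack([ab[:, :], c2])
cv2.imwrite('pics/m7.png',cv2.resize(both,(800,290)))
print(T[:3,3],list(map(int,im.max(2)[100:420:8,317])))
E
```

```text
[0.38262568 0.34787972 0.06757923] [216, 217, 196, 124, 126, 126, 125, 126, 114, 124, 30, 30, 28, 30, 34, 32, 23, 23, 29, 25, 25, 24, 24, 32, 23, 25, 27, 24, 18, 22, 50, 65, 68, 68, 65, 26, 26, 41, 184, 95]
```

View pics/m7.png

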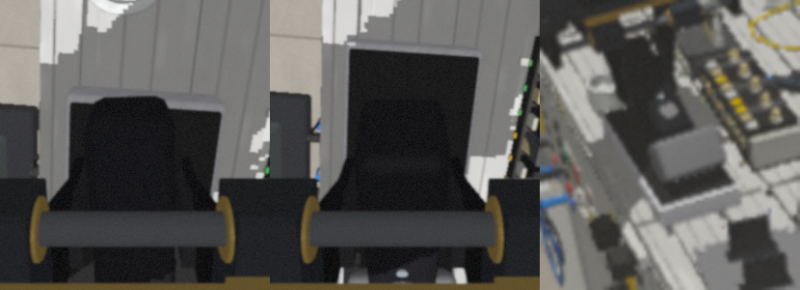

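The composite shows the scanner before and after the pivot. The tail's end face is now visible with its upper edge at about row 287, so the scanner has pitched nose-down by about 25° while its head stayed on the pad. Clamp firmly and lift.

Emit:
arm_command:
  series: "0 0 0 0 255; 0 0 0 0 255; 0 0 0 0 255; 0 0 -6 0 255; 0 0 -15 0 255; 0 0 -25 0 255; 0 0 -35 0 255; 0 0 -35 0 255; 0 0 -20 0 255; 0 0 0 0 255; 0 0 0 0 255"
  squeeze: 40

```text
time_s: 16.22
tool_pos: [0.3825, 0.3484, 0.204]
tool_rot: [179.9, -0.1, 94.6]
force: [-0.9, -0.9, -3.8]
grip_width: 0.034
grasp_force: 40.0
```

```bash
python3 - <<'E'
from h import *
T=pose(); im=cams.read_camera('wrist'); cv2.imwrite('pics/w8.png',im); np.save('w8.npy',T); print(T[:3,3])
for n in ('scene','side'): cv2.imwrite(f'pics/{n}8.png',cams.read_camera(n))
for k in (6,7,8):
    p=cv2.imread(f'pics/w{k}.png').max(2)[:,300:335].mean(1); print(k,[int(v) for v in p[204:310:2]])
E
```

```text
[0.38251591 0.34843129 0.20401306]
6 [124, 124, 124, 123, 117, 114, 114, 107, 55, 21, 21, 21, 21, 21, 23, 22, 21, 22, 22, 24, 23, 23, 24, 24, 24, 26, 25, 26, 25, 27, 25, 25, 25, 25, 26, 25, 26, 24, 25, 26, 26, 24, 25, 26, 25, 26, 24, 26, 25, 26, 24, 25, 26]
7 [28, 29, 27, 27, 27, 29, 27, 27, 27, 25, 22, 22, 22, 23, 22, 23, 22, 23, 22, 22, 23, 24, 24, 23, 22, 23, 22, 22, 24, 23, 24, 22, 22, 23, 22, 23, 23, 23, 26, 27, 28, 29, 31, 31, 30, 29, 27, 28, 25, 24, 22, 23, 23]
8 [28, 27, 27, 28, 29, 27, 26, 27, 27, 25, 21, 21, 23, 24, 23, 23, 23, 22, 22, 22, 23, 23, 22, 23, 23, 23, 24, 23, 24, 22, 24, 22, 22, 22, 23, 23, 23, 22, 25, 25, 27, 29, 31, 31, 31, 27, 27, 24, 24, 24, 23, 22, 21]
```

```bash
python3 - <<'E'
from h import *
f=np.array([.0802,-.9968,0]); z=np.array([0,0,1.])
def rows(T,a,ph):
    C=cam('wrist',T); g=T[:3,3]+np.array([0,0,.019]); c,s=np.cos(np.radians(ph)),np.sin(np.radians(ph)); P=lambda x,h: g+f*(x*c+h*s)+z*(-x*s+h*c)
    return proj(C,P(-a,.014))[1],proj(C,P(-a,-.024))[1]
T6=np.load('w6.npy');T8=np.load('w8.npy')
for a in (.033,.037,.041): print(a,np.round(rows(T6,a,0)),[(ph,np.round(rows(T8,a,ph))) for ph in (15,20,25,30)])
# silhouettes from difference with first pictures
for n in ('scene','side'):
    A=cv2.imread(f'pics/{n}0.png');B=cv2.imread(f'pics/{n}8.png')
    C=cam(n); g=T8[:3,3]+np.array([0,0,.019])
    for ph in (20,25,30):
        c,s=np.cos(np.radians(ph)),np.sin(np.radians(ph)); P=lambda x,h,y=0: g+f*(x*c+h*s)+z*(-x*s+h*c)+y*np.array([.9968,.0802,0])
        print(n,ph,'win',proj(C,P(.109,-.006)).round(1),'frontlow L/R',proj(C,P(.098,-.024,-.03)).round(1),proj(C,P(.098,-.024,.03)).round(1),'hand',proj(C,P(.05,.014)).round(1))
    u,v=proj(C,P(.08,0)).astype(int)
    d=cv2.absdiff(A,B).max(2)
    for r in range(v-30,v+34,2): print(r,''.join('#' if B[r,x].max()<60 else ('+' if B[r,x].max()<150 else '.') for x in range(u-36,u+36)), ''.join('#' if d[r,x]>25 else '.' for x in range(u-36,u+36)))
    print('col0',u-36)
E
```

```text
0.033 [259. 229.] [(15, array([281., 224.])), (20, array([290., 223.])), (25, array([299., 223.])), (30, array([309., 224.]))]
0.037 [248. 220.] [(15, array([272., 215.])), (20, array([281., 215.])), (25, array([291., 215.])), (30, array([302., 217.]))]
0.041 [237. 211.] [(15, array([261., 206.])), (20, array([272., 206.])), (25, array([283., 207.])), (30, array([294., 209.]))]
scene 20 win [227.2 149.3] frontlow L/R [213.4 154.6] [236.6 147.9] hand [216.7 125.9]
scene 25 win [227.  151.8] frontlow L/R [213.  156.3] [236.  149.6] hand [216.9 127.5]
scene 30 win [226.6 153.9] frontlow L/R [212.5 157.7] [235.3 151. ] hand [217.  129.1]
112 ......+++########################++...++..........+...+.....+++++++++++. .........##.#######################.....................................
114 ........+########################++++++.+..........++..++...+++++++++..+ ..........#########...#####...####......................................
116 .........++######################++.+++.++..........+++..++++++++++++... ...........###.#####....###########.....................................
118 ....
[... 8717 characters left out ...]
+++++++++++....... .......................############.....................................
177 +........................................+++++++++++++++++++++++++...... .......................##############...................................
179 ++++++............++++++..............++++++++++++++++++++++++++++++.... .......................##############.####..............................
181 +++++++..........++....++++.......++++++++++++++++++++++++++++++++++++++ .......................##############..#####..##........................
183 ++++++++........++++.++++++...++++++++++++++++++++++++++++++++++++++++++ ........................##########......#########.......................
col0 219
```

Nose corners in both fixed views match the prediction. Combined with the lift geometry and the tail edge, the pitch is about 23–24°. Now go to the scan pose.

Emit:
arm_command:
  series: "0 0 -4 0.1 255; 0 0 -4 0.097 255; -20 8 -5 0 255; -34 14 -5 0 255; -34 14 -4 0 255; -34 14 -4 0 255; -34 14 0 0 255; -34 14 0 0 255; -34 2 0 0 255; -34 -1 0 0 255; -34 -1 0 0 255; -34 -1 0 0 255; -34 -1 0 0 255; -34 -1 0 0 255; -28 -1 0 0 255; -18 0 0 0 255; -8 0 0 0 255; 0 0 0 0 255; 0 0 0 0 255; 0 0 0 0 255"

```text
time_s: 18.03
tool_pos: [0.4036, -0.1037, 0.2287]
tool_rot: [-179.9, -0.0, 83.4]
force: [0.1, 0.7, -3.6]
grip_width: 0.0338
grasp_force: 40.0
```

```bash
python3 - <<'E'
from h import *
T=pose(); o=telemetry.get_obs(); print(o['qpos'].round(1),o['tool_rot'].round(2),T[:3,3])
print(T[:3,:3].T@(np.array([.4058,-.0987,.1468])-T[:3,3]))
s=cams.read_camera('scene'); cv2.imwrite('pics/s9.png',s); C=cam('scene')
# recheck box rim/label from the fixed view: label white blob inside the box
u,v=proj(C,(.3881,-.2492,.045)); print('label px',u,v)
g=s.max(2); u,v=int(u),int(v)
for r in range(v-30,v+30,2): print(r,' '.join('%3d'%g[r,x] for x in range(u-32,u+34,2)))
w=cams.read_camera('wrist').max(2)[:,300:335].mean(1); print([int(x) for x in w[210:306:3]])
E
```

```text
[-32.2 -15.6  36.5 114.2   9.4  78.7  -5.1] [-179.94   -0.     83.44] [ 0.40355501 -0.10374359  0.22870199]
[0.00526396 0.00174495 0.0819003 ]
label px 325.9826512805895 336.5197695658856
306 191 184 194 195 187 118 106 107 116 121 139 145 148 137 151 150 141 132 114  94  92  85  89 148 134 122 124 149 148 124  88 109 130
308 194 186 188 193 184 146 130 144 145 146 149 150 142 135 117  94  95  89  83  83  83  79  83 109 147 130 143 171 170 156 100  64  76
310 188 181 152 153 148 147 139 149 145 140 120 101  96  92  85  84  83  81  81  81  82  80  82  86 145 173 186 185 169 176 154 133 121
312 157 149 140 150 146 141 133 112  93  92  86  83  84  81  81  82  83  82  82  85  83  80  83  83 109 153 169 154 149 167 143 140 151
314 150 130 138 119  97  94  88  83  83  82  81  82  81  81  82  83  84  84  85  81  86  81  83  84  87 138 150 148 167 184 155 167 180
316 125 138  92  86  80  81  81  82  82  82  83  83  81  82  83  83  85  90  84  88  91  80  84  83  84 105 154 183 191 196 191 176 177
318 100 148  98  82  84  81  82  81  82  82  82  83  81  84  81  85  92  90  87  91  90  80  83 
[... 2601 characters left out ...]
97  95  94 102 160 185
358 135 196 188 191 162  72  83  89  93  94  96  94  95  95  94  95  96  95  94  93  94  95  96  94  96  97  96  97  98 102 126 191 190
360 125 168 196 179 188  96  83  88  92  94  96  94  95  91  92  94  93  96  93  93  93  95  96  96  97  97 103 122 145 153 181 193 193
362 124 133 193 193 182 127  84  87  94  93  95  93  93  93  94  96  94  94  92  92  94  95  97 106 129 151 161 173 178 183 191 194 194
364 124 118 162 194 179 181  94  87  92  93  93  93  95  94  94  95  93  93  96  97 109 125 157 175 140 122 166 196 195 193 182 195 195
[170, 171, 173, 173, 155, 22, 22, 22, 22, 22, 20, 21, 21, 22, 22, 20, 22, 23, 21, 20, 21, 22, 22, 23, 26, 27, 30, 28, 27, 26, 24, 22]
```

Emit:
arm_command:
  series: "3 1 12 0 255; 2 1 22 0 255; 0 0 22 0 255; 0 0 16 0 255; 0 0 8 0 255; 0 0 2 0 255; 0 0 0 0 255; 0 0 0 0 255; 0 0 0 0 255"

```text
time_s: 18.88
tool_pos: [0.4071, -0.1007, 0.1484]
tool_rot: [179.9, -0.0, 83.3]
force: [0.8, 0.2, -2.3]
grip_width: 0.0338
grasp_force: 40.0
```

```bash
python3 - <<'E'
from h import *
T=pose(); o=telemetry.get_obs(); print(o['time_s'],o['qpos'].round(1),o['tool_rot'].round(2),T[:3,3])
s=cams.read_camera('scene'); cv2.imwrite('pics/s10.png',s); d=cams.read_camera('side'); cv2.imwrite('pics/d10.png',d)
g=T[:3,3]+np.array([0,0,.019]); f=-T[:3,0]; y=T[:3,1]; z=np.array([0,0,1.])
for n,B in (('scene',s),('side',d)):
    C=cam(n)
    for ph in (20,23.3,27):
        c,s_=np.cos(np.radians(ph)),np.sin(np.radians(ph)); P=lambda x,h,w=0: g+f*(x*c+h*s_)+z*(-x*s_+h*c)+w*y
        print(n,ph,'win',proj(C,P(.109,-.006)).round(1),'low',proj(C,P(.098,-.024,-.03)).round(1),proj(C,P(.098,-.024,.03)).round(1))
    u,v=proj(C,P(.1,0)).astype(int)
    for r in range(v-20,v+34,2): print(r,''.join(' .:-=+*#%@'[9-min(9,int(B[r,x].max())//22)] for x in range(u-40,u+40)))
    print('col0',u-40)
E
```

```text
18.8833 [-32.6 -11.2  39.3 120.6   7.6  68.1  -3.3] [ 1.7988e+02 -2.0000e-02  8.3320e+01] [ 0.40707304 -0.10070112  0.14835996]
scene 20 win [317.2 288. ] low [298.5 291.1] [329.2 282.6]
scene 23.3 win [316.7 289.1] low [298.  291.6] [328.4 283.2]
scene 27 win [316.  290.2] low [297.4 292. ] [327.6 283.6]
264 =++++++++++++++++++++*#####################+===========++==---==++==========++==
266 +++++++++++++++++=++++#####################*============++=---==+===========+*==
268 =+++=+++===++++++++++++####################*==+++========+==--==+==========+*+==
270 +++++==++==++++++++++++*#############***++++========-==+=++====++==========+*+==
272 +++++===++++++++=+++++++*###****++++=========--================+===========+*===
274 ++++=====++++++++++++++++++++=======---========================+===========+*===
276 ++===+=====++++++++++++++====----=======================+*+===++===========+*===
278 +++++++++++=++++=++++***+===============================++====++==========+*+===
280 ++++++++++++++++++++++***+===============================+++==+===========+*====
282 +++++++=+++==+++++++++**
[... 3290 characters left out ...]
========-:.
264 ++++++++++++++++++++++++++++++++++++++++++++++++++++++=====--==++============-..
266 -=++++++++++++++++++++++++++++++++++++++++=++=======+==+++++=================---
268 .-=+++++++++++===+++++======---============+++++++++******+*++--======+=========
270 ..-=+++++++++=-::---===--======++++++++**********************+=---====+======---
272 :..-====--=+=:..::---=+===+***********************************+=---==========---
274 -:..::::::---==-------=+==+************************************++--=============
276 .--:-----:::-++-:. ..:=+===+*************************************+=---:::-=++*++
278 .:-=-:...  ..---:..  :=++===+*************************************+=-:::::--====
col0 278
```

Emit:
arm_command:
  series: "2 -1 1 0 255; 2 0 0 0 255; 0 0 0 0 255; 0 0 0 0 255; 0 0 0 0 255; 0 0 0 0 255; 0 0 0 0 255; 0 0 0 0 255; 0 0 0 0 255; 0 0 0 0 255; 0 0 0 0 255; 0 0 0 0 255; 0 0 0 0 255; 0 0 0 0 255; 0 0 0 0 255; 0 0 0 0 255; 0 0 0 0 255; 0 0 0 0 255; 0 0 0 0 255; 0 0 0 0 255"

```text
time_s: 20.65
tool_pos: [0.4056, -0.0967, 0.1463]
tool_rot: [180.0, -0.0, 83.3]
force: [-0.4, -0.8, -2.9]
grip_width: 0.0336
grasp_force: 40.0
```

Emit:
arm_command:
  series: "0 0 0 0 255; 0 0 0 0 255; 0 0 0 0 255; 0 0 0 0 255; 0 0 0 0 255; 0 0 0 0 255; 0 0 0 0 255; 0 0 0 0 255; 0 0 0 0 255; 0 0 0 0 255; 0 0 0 0 255; 0 0 0 0 255; 0 0 0 0 255; 0 0 0 0 255; 0 0 0 0 255; 0 0 0 0 255; 0 0 0 0 255; 0 0 0 0 255"

```text
time_s: 22.15
tool_pos: [0.4056, -0.0967, 0.1463]
tool_rot: [180.0, -0.0, 83.3]
force: [0.1, 0.2, -2.0]
grip_width: 0.0336
grasp_force: 40.0
```

Held steady for over 3 s with the window within a few mm of plan. Now take the scanner back to the rest.

Emit:
arm_command:
  series: "0 0 -15 0 255; 0 0 -30 0 255; 0 0 -30 0 255; 15 1 -8 0 255; 30 1 0 0 255; 34 1 0 0 255; 34 1 0 0 255; 34 1 0 0 255; 34 1 0 0 255; 34 0 0 0 255; 34 -2 0 0 255; 34 -13 0 0 255; 34 -13 0 0 255; 34 -13 0 0 255; 34 -13 0 0 255; 30 -13 0 0 255; 20 -12 0 0 255; 8 -4 0 -0.1 255; 0 0 0 -0.097 255; 0 0 0 0 255"

```text
time_s: 23.82
tool_pos: [0.3801, 0.3533, 0.2288]
tool_rot: [-180.0, 0.0, 94.9]
force: [0.6, -0.6, -2.6]
grip_width: 0.0334
grasp_force: 40.0
```

Emit:
arm_command:
  series: "0 0 0 0 255; 0 0 0 0 255; 0 0 0 0 255"

```text
time_s: 24.07
tool_pos: [0.3812, 0.3517, 0.2293]
tool_rot: [180.0, -0.0, 94.4]
force: [0.5, 0.5, -2.6]
grip_width: 0.0337
grasp_force: 40.0
```

```bash
python3 - <<'E'
from h import *
T=pose(); o=telemetry.get_obs(); print(o['time_s'],o['tool_rot'].round(2),T[:3,3])
print(T[:3,:3].T@(np.array([.3826,.3479,.0676])-T[:3,3]))
w=cams.read_camera('wrist').max(2)[:,300:335].mean(1); print([int(x) for x in w[210:306:3]])
E
```

```text
24.0667 [180.    -0.    94.42] [0.38122253 0.35170008 0.22927138]
[-0.00389652  0.00106734  0.16167143]
[27, 28, 27, 26, 26, 22, 22, 23, 23, 23, 23, 23, 23, 22, 22, 22, 22, 22, 22, 22, 22, 23, 23, 24, 25, 28, 28, 30, 28, 26, 24, 23]
```

Pitch is unchanged. Lower to just above nose contact (a little short), then ease down to feel it.

Emit:
arm_command:
  series: "-4 1 20 0 255; 0 0 35 0 255; 0 0 35 0 255; 0 0 30 0 255; 0 0 20 0 255; 0 0 12 0 255; 0 0 5 0 255; 0 0 0 0 255; 0 0 1.5 0 255; 0 0 1 0 255; 0 0 1 0 255; 0 0 0 0 255; 0 0 0 0 255"

```text
time_s: 25.2
tool_pos: [0.3824, 0.3487, 0.0694]
tool_rot: [180.0, -0.0, 94.6]
force: [-0.2, 0.5, -2.8]
grip_width: 0.0338
grasp_force: 40.0
```

Emit:
arm_command:
  series: "0 0 1 0 255; 0 0 0.8 0 255; 0 0 0.5 0 255; 0 0 0 0 255"

```text
time_s: 25.53
tool_pos: [0.3824, 0.3489, 0.067]
tool_rot: [180.0, -0.0, 94.6]
force: [-1.2, 0.2, 1.8]
grip_width: 0.0338
grasp_force: 40.0
```

Emit:
arm_command:
  series: "0 0 0 0 200; 0 0 0 0 200; 2.6 0 3.2 0 200; 2.5 0 3.3 0 200; 2.3 0 3.5 0 200; 2.2 0 3.6 0 200; 2 0 3.6 0 200; 1.9 0 3.7 0 200; 1.6 0 3.8 0 200; 1.6 0 3.9 0 200; 1.5 0 3.4 0 200; 1 0 2 0 200; 0 0 0 0 200"
  squeeze: 4

```text
time_s: 26.62
tool_pos: [0.3805, 0.3678, 0.0322]
tool_rot: [-180.0, -0.0, 94.6]
force: [-0.1, 0.0, -2.0]
grip_width: 0.0346
grasp_force: 4.0
```

Emit:
arm_command:
  series: "0 0 1 0 200; 0 0 1 0 200; 0 0 0 0 200"

```text
time_s: 26.87
tool_pos: [0.3805, 0.3681, 0.0311]
tool_rot: [180.0, -0.1, 94.6]
force: [-2.6, -1.6, 3.9]
grip_width: 0.0339
grasp_force: 4.0
```

```bash
python3 - <<'E'
from h import *
T=pose(); print(T[:3,3],telemetry.get_obs()['force'])
w=cams.read_camera('wrist').max(2)[:,300:335].mean(1); print([int(x) for x in w[204:310:2]])
E
```

```text
[0.38054333 0.36811986 0.03112645] [-2.62916754 -1.60653666  3.91385052]
[125, 124, 124, 124, 121, 115, 113, 114, 116, 113, 61, 22, 22, 22, 21, 21, 22, 21, 22, 22, 22, 22, 24, 23, 25, 25, 24, 24, 24, 26, 25, 26, 25, 25, 25, 26, 24, 26, 25, 25, 26, 26, 26, 25, 24, 25, 25, 25, 26, 25, 24, 25, 25]
```

Emit:
arm_command:
  series: "0 0 0 0 145; 0 0 0 0 130; 0 0 0 0 110; 0 0 0 0 80; 0 0 0 0 40; 0 0 0 0 20; 0 0 0 0 20; 0 0 -10 0 20; 0 0 -25 0 20; 0 0 -35 0 20; 0 0 -35 0 20; 0 0 -35 0 20; -30 28 -10 0 20; -30 28 0 0 20; 0 28 0 0 20; 0 16 0 0 20; 0 0 0 0 20; 0 0 0 0 20; 0 0 0 0 20"

```text
time_s: 28.5
tool_pos: [0.4834, 0.3166, 0.1804]
tool_rot: [-179.9, -0.0, 94.7]
force: [-0.1, 0.8, -0.7]
grip_width: 0.0801
grasp_force: 0.0
```

```bash
python3 - <<'E'
from h import *
s=cams.read_camera('scene'); cv2.imwrite('pics/s12.png',s); T=pose(); print(T[:3,3])
d=cv2.absdiff(s,cv2.imread('pics/scene0.png')).max(2)
for r in range(150,216,2): print(r,''.join(' .:-=+*#%@'[9-min(9,int(s[r,x].max())//22)] for x in range(195,262)),''.join('#' if d[r,x]>30 else '.' for x in range(195,262)))
C=cam('scene')
for n,p in [('cyl',(.395,-.42,.03)),('relay',(.48,-.09,.02)),('valve',(.49,.2,.03))]:
    u,v=proj(C,p).astype(int); print(n,(d[v-15:v+15,u-15:u+15]>30).mean().round(3))
E
```

```text
[0.48324653 0.31674122 0.18041738]
150 ---::-+=:............:-+*#*=::+++++++++++++++=-=++=:.......:--..... ...................................................................
152 ......--=:.........:=+=*#*+-..:+++++++++++++====+**+-..:..:::--:... ...................................................................
154 ..:......::....:..:+##**=-==-:-=*++++++++++++===++**+=:.....::::::. ...................................................................
156 ...........:....:..:---:....:==-++*+++++++++++++***+++=:::.......:- ...................................................................
158 ............::.........:......-===+**************+=--=****-........ ...................................................................
160 .............-:................:-==+*##****+++****+---=+**+=:....:: ...................................................................
162 ..............:-:::............:::==+##***=:::=+*****+=:-*#*=::==++ ...................##..........................................####
164 ...:...:::::::=+*#*+-:.....:....:-==+*####*+=-:-**###*=--+*###*++++ .............
[... 2882 characters left out ...]
+##############***+--:..::----------::::=*+: ...........#########..###..........................................
208 -======+++=++++++++++++++*#######*=---:.::-----=======-.........::- ............#########..###.........................................
210 =======+====++++++++++++++****++-.:----=============--:............ .............###################...................................
212 :---==++==++++++++++++++++=======================-:............::.. ..............##########..####.....................................
214 ::===+###*+++++++++++++++++============---::..:===:....:::::==++-.. ............############....................................#####..
cyl 0.0
relay 0.0
valve 0.0
```

```bash
python3 -c "
from cell import env
print(env.sign_off())"
```

```text
the job is handed in; nothing more can be done
None
```

I handed the job in at about 28.5 s. The cover is off and stands right side up clear of the box. The scanner was held about 9 cm from the label for over 3 s, then laid back on its rest. The cylinder, valve and relay show no change. Its aim rests on my pose estimates (tilt about 23–24°, likely within 10 mm), because nothing reported an actual read.

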